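# Raise the fume box window to the marker and start the extractor

## Task

Make the fume box ready for work: push its sliding window up from beneath the lip until the lip is in line with the brass blade of the marker on the left rail, and leave the window standing there; then press the extractor's black push button fully down and let go. Only push with the fingers: do not pinch the lip, do not shift the marker, and do not lift or push aside any of the other things.

Things in the scene. Friction and masses are not known exactly. Their poses are not given: they have to be found in the camera images.
- fume_box: bench fume box, fixed: grey case 300 mm wide (330 over the counterweight tubes), 200 mm deep, 330 mm high, whose front above a 90 mm high plinth (foot 110 mm deep) leans back 40 degrees from upright. Origin: on the worktop under the middle of the plinth's front face; x points into the box, y to its left, z up
- sash (a joint): the box's clear counterweighted sliding window (226 mm wide, 130 mm long, 0.4 kg, its weight carried by the counterweight): metres slid up the slope from shut, 0 to 0.14. Resists with about 1.5 to 3.5 N of friction plus damping of 10 N per m/s either way, and stays where it is left
- lip_edge (a point): middle of the front edge of the window's lip. The lip is a bare aluminium ledge along the window's lower edge, 220 mm wide, 12 mm thick, standing out 40 mm square to the window; its underside is 6 mm below this point along -z and free from beneath. On its top, 14 mm back from the front edge, lies a black rubber strip 6 mm thick. Axes: x into the window (square to it, 40 degrees downward), y to the left along the lip, z up the slope along which the window slides
- marker (a joint): height marker on the box's left guide rail, a dark steel clip with a brass blade: its place up the same slope in metres. Lip and blade are in line when joint sash equals joint marker. Stiff; it is to stay as it is
- marker_blade (a point): middle of the front edge of the marker's brass blade, which is 4 mm thick, 22 mm wide, stands out just as far as the lip and lies just left of the lip's left end. Same axes as lip_edge
- fan_button (a joint): extractor push button: metres pressed, 0 to 0.006; a spring, about 5 N fully down
- fan_button_top (a point): centre of the top of the round black button cap, 32 mm across, facing up on a small fixed grey housing on the worktop to the right of the fume box; pressed straight down
- ink_jar: dark ink jar with a pale lid, 62 mm across, 54 mm high, in front of the fume box on the left; origin: centre of its underside
- ink_tin_1: red flat ink tin with a metal lid, 67 mm across, 46 mm high, in front of the fume box on the right; origin: centre of its underside
- ink_tin_2: open metal tin of black ink, 66 mm across, 36 mm high, standing inside the fume box behind the window; origin: centre of its underside
- brass_weight: brass knobbed weight, 42 mm across, 59 mm high, between fume box and button; origin: centre of its underside
- gum_bottle: small brown bottle, 46 mm across, 105 mm high, right of the fume box; origin: centre of its underside
- bottle_blue: white bottle with red cap and blue label, 69 mm across, 222 mm high, left of the fume box; origin: centre of its underside
- bottle_mauve: white bottle with red cap and purple label, 69 mm across, 232 mm high, left of the fume box; origin: centre of its underside
There are look-alikes about, which are no part of the job. Of the things like the part that bears fan_button, leave any that is red; of the rest the larger one is meant.

How it is judged (in metres and radians):
On the way, in this order (a step that is already met when the one before it is completed fails the run):
1. the fingers bear on the lip of the window (contact force between the fingers and sash_c0 above 0.5 N), for 0.05 s.
2. the lip rests in line with the marker's blade (z of lip_edge in the frame of marker_blade between -0.008 and 0.008 m and velocity of joint sash between -0.01 and 0.01 m/s), for 0.3 s.
3. the extractor button is pressed down (value of joint fan_button above 0.004 m), for 0.05 s.
At the end, for the whole second after the job is handed in: the window stands at rest with its lip within 8 mm (along the slope) of the marker's blade; the button was pressed at least 4 mm after that and is up again; the marker has shifted less than 5 mm and every other thing less than 30 mm (all of step 2 and value of joint fan_button below 0.002 m and distance of marker_blade from where it was at the start of the episode below 0.005 m and distance of each of ink_jar, ink_tin_1, ink_tin_2, brass_weight, gum_bottle, bottle_blue, bottle_mauve from where it was at the start of the episode below 0.03 m); the robot touches nothing.
It fails at once if the lip is pinched between the fingers (contact force between the fingers and sash_c0 above 1 N and contact force between the fingers and sash_c1 above 1 N).
It fails at once if the marker is shifted 5 mm or more (distance of marker_blade from where it was at the start of the episode above 0.005 m).
It fails at once if another thing is lifted, carried or shoved 30 mm or more (distance of any of ink_jar, ink_tin_1, ink_tin_2, brass_weight, gum_bottle, bottle_blue, bottle_mauve from where it was at the start of the episode above 0.03 m).
It also fails if it takes over 48 s, if anything falls off the work surface, if the arm or the gripper's body presses on something with over 40 N, if the wrist force passes 120 N, or if a joint passes its speed limit or range.

## Robot

A 7-joint arm with a two-finger parallel gripper is mounted at the origin on a cart in front of the work surface, level with it; the furniture and walls round the work are solid. World frame = base frame: x ahead of the robot, y to its left, z up, the work surface at z = 0. Lengths are in mm, angles in rad, forces in N, time in s.
With the tool pointing down it reaches from about 400 to 875 mm from the base axis. Payload 4.4 kg.
Tool frame: the origin (TCP) lies between the finger pads; the fingertips stand 22 mm ahead of it and the grasp point (between the pads) lies 3 mm ahead of it; z points along the fingers, y is the line along which they close (so a half turn about z gives the same grasp; the last joint's range is limited). The gripper opens to 85 mm and grips with 20 to 120 N. Pads are 22 mm wide; open, the fingers measure 114 mm over their backs; the gripper's body (76 mm by 85 mm) begins 54 mm behind the grasp point. The pads swing forward as they close: fully open they stand 13 mm farther back than shut.
Start: joints at [-1.353, 0.628, 0.038, 1.517, -0.027, 0.996, -0.02], TCP at [181.98, 624.02, 253.313] pointing down, gripper open.
Joint ranges: [-3.06, 3.06], [-0.37, 2.12], [-1.25, 1.32], [0.18, 2.47], [-1.1, 4.24], [0.23, 1.98], [-2.94, 2.94]. Speed limits (rad/s): [2.57, 2.57, 3.14, 3.14, 3.14, 3.14, 3.14].

## Interface

Orientations are given as [roll, pitch, yaw] about the fixed x, y, z axes, in that order (R = Rz(yaw) Ry(pitch) Rx(roll)).
In Python, from cell import ctrl gives the robot as it stands.
- The arm moves only by the tool step_arm, never from a script. Its argument "plan" is a list of rows, each an object of numbers: "dx", "dy", "dz": the shift along the tool's x, y, z scaled (see below); "ax", "ay", "az": the turn, a rotation vector about the tool's x, y, z scaled (see below); "gripper": the opening, from 0 (shut) to 1 (fully open). A call has 1 to 20 rows; each row shifts and turns the commanded pose from where the row before left it, along the tool's axes as they then stand; what a row does not reach is not made up. The controller multiplies each number of a shift by 0.3 m and each number of a turn by 90 degrees. A row lasts 1/8 s, in which the tool goes at most 62.5 mm and 10.7 degrees, less where a joint would pass 70% of its speed; a pose out of reach is approached as far as the arm can. A call with a number of a shift or a turn outside -1 to 1 is refused whole. A call with a gripper value outside its range is refused whole. The fingers move at their own pace and stop on an object; the grip force is fixed at half the most. Time passes only in rows, so rows that do not move let the fingers close. It gives the time, the measured TCP pose, the force, the opening and the grip force at its end, in the units of the state.
- ctrl.read_state(): the state, without advancing time (a new reading comes with each control period).
- ctrl.get_image(name): name is "scene" or "top" or "wrist"; returns a dict with "color" (420x560x3 uint8, red, green, blue), "range_z" (420x560 float32, mm along the optical axis (not along the pixel's ray), 0 where there is no reading), "fx", "fy", "cx", "cy" (pixels), "T" (4x4, takes a point from camera to world coordinates); the wrist camera has in their place "T_tool_cam" (4x4, takes a point from camera to tool coordinates, whose origin is the TCP and whose axes are the flange's). Camera axes: x right, y down, z forward; pixel columns grow to the right and rows downward; lengths in mm; the calibration is good to about 2 mm. A picture is of the moment at which its call begins: read the wrist's pose just before it.
- ctrl.finish_job(): hands the job in; it is judged then, once.
The state is a dict: "clock": time; "qpos": joint angles; "qd": joint speeds; "tau": joint torques, N m; "eef_pos": TCP position; "tool_rot": TCP orientation; "force": force on the tool from outside, world axes, zero at the start; "torque": the same for the moment, N m; "width": finger opening in mm; "gripper_force": force on a finger pad.
Only numpy, scipy, OpenCV 4.12 (cv2) and the standard library are available. Lean on these libraries where they do the work, as an engineer would, in place of code of your own. Each camera call takes 0.05 s, during which the arm holds its last target. There are 200 camera calls.

## Working session

There is one attempt and no reset: what is moved stays moved. The work goes in short steps, Python scripts to look and compute and a tool call to move; the robot and the scene stay as the last step left them, time stands still between calls to the robot, and variables do not carry over. Pictures are saved under pics/ and viewed, at most 10 in all, crops included, and the job is handed in when it is done.

Besides the shell and the picture viewer there is one more tool, called by a JSON object that holds its "op" and its "data". step_arm: Moves the arm, as the interface text tells. Shifts and turns lie within -1 to 1; 1 stands for 0.3 m of shift or 90 degrees of turn. Its arguments: {"type":"object","properties":{"plan":{"type":"array"}},"required":["plan"]}

```bash
mkdir -p pics; cat > h.py <<'E'
import numpy as np,cv2
from cell import ctrl
def grab(n):
    d=ctrl.get_image(n); np.savez('pics/'+n+'.npz',**d)
    cv2.imwrite('pics/'+n+'0.png',d['color'][:,:,::-1]); return d
def pts(d):
    v,u=np.mgrid[:420,:560]; z=d['range_z']
    P=np.stack([(u-d['cx'])/d['fx']*z,(v-d['cy'])/d['fy']*z,z,np.ones_like(z)],-1)
    return (P@np.array(d['T']).T)[...,:3]
E
python3 - <<'E'
from h import *
a=grab('scene');b=grab('top')
for d in(a,b):print(np.round(d['T'],3),d['fx'],d['cx'],d['cy'])
s=ctrl.read_state();print(s['eef_pos'],s['tool_rot'],s['width'],s['clock'])
E
```

```text
[[ 8.40000e-01 -3.30000e-01  4.30000e-01  2.05450e+01]
 [-5.42000e-01 -5.14000e-01  6.65000e-01 -8.09307e+02]
 [ 2.00000e-03 -7.92000e-01 -6.11000e-01  7.99044e+02]
 [ 0.00000e+00  0.00000e+00  0.00000e+00  1.00000e+00]] 398.49897356421445 284.65579878135964 209.85778867403204
[[-9.000000e-03 -9.940000e-01  1.130000e-01  3.717400e+02]
 [-1.000000e+00  1.000000e-02  8.000000e-03 -7.184800e+01]
 [-9.000000e-03 -1.130000e-01 -9.940000e-01  1.577712e+03]
 [ 0.000000e+00  0.000000e+00  0.000000e+00  1.000000e+00]] 468.6616724066808 279.6620020563069 203.94857889736375
[181.80403194 623.52449575 252.47143114] [-3.13990174e+00 -2.74751933e-05  2.85777738e+00] 85.5234513877518 0.1
```

View pics/scene0.png

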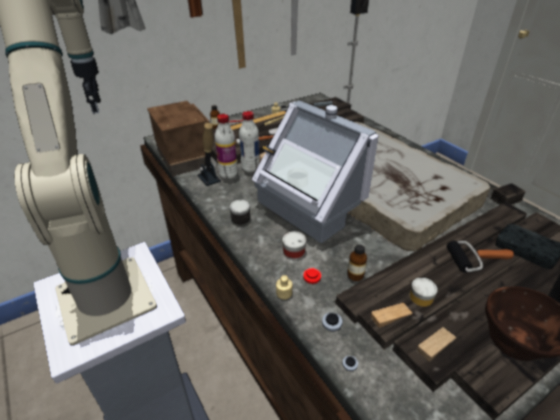

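View pics/top0.png

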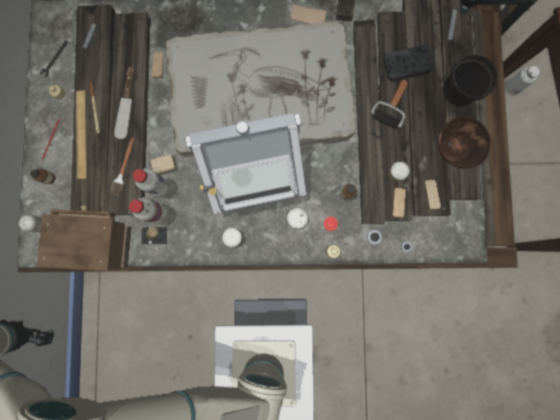

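The scene view shows the fume box at (315,165). There are three button-like parts:
- Red button at scene (313,276), top (331,224): excluded by its colour.
- Grey housing at scene (332,321), top (374,237): the larger of the two grey ones, so this is the one meant.
- Grey housing at scene (350,363), top (407,247): smaller, a look-alike.

In the top view, the rubber strip is near (257,197) and the brass marker near (207,190). I'll confirm these in one enlarged crop and measure.

```bash
python3 - <<'E'
from h import *
a=dict(np.load('pics/scene.npz'));b=dict(np.load('pics/top.npz'))
A=cv2.resize(a['color'][265:385,300:370],None,fx=3.4,fy=3.4,interpolation=2)
B=cv2.resize(b['color'][110:225,180:320],None,fx=4,fy=4,interpolation=2)
C=np.zeros((600,800,3),np.uint8);C[:B.shape[0],:560]=B;C[:A.shape[0],562:800]=A
cv2.imwrite('pics/crop1.png',C[:,:,::-1])
pa,pb=pts(a),pts(b)
def show(n,d,p,m,box):
    u0,v0,u1,v1=box;M=np.zeros(m.shape,np.uint8);M[v0:v1,u0:u1]=m[v0:v1,u0:u1]
    N,L,S,c=cv2.connectedComponentsWithStats(M)
    for i in range(1,N):
        if S[i,4]>3:
            q=p[(L==i)&(d['range_z']>0)]
            print(n,c[i].round(1),S[i].tolist(),np.median(q,0).round(1) if len(q) else None,'minmax',q.min(0).round(),q.max(0).round())
for n,d,p,bx in(('top',b,pb,(180,110,320,225)),('scene',a,pa,(250,90,380,240))):
    h=cv2.cvtColor(d['color'],cv2.COLOR_RGB2HSV)
    show(n+' brass',d,p,((h[...,0]>12)&(h[...,0]<32)&(h[...,1]>90)&(h[...,2]>60)).astype(np.uint8),bx)
    show(n+' dark',d,p,(h[...,2]<45).astype(np.uint8),bx)
h=cv2.cvtColor(b['color'],cv2.COLOR_RGB2HSV);show('btn top',b,pb,(h[...,2]<45).astype(np.uint8),(362,225,420,256))
h=cv2.cvtColor(a['color'],cv2.COLOR_RGB2HSV);show('btn sc',a,pa,(h[...,2]<55).astype(np.uint8),(318,308,365,375))
for n,u,v in(('jar',232,237),('tin1',297,217),('wt',334,252),('gum',348,192),('red',331,224),('btn',374,237)):print(n,pb[v,u].round())
# slope points
for u,v in((210,205),(300,190),(206,165),(290,145),(257,210),(240,210),(280,205)):print(u,v,pb[v,u].round())
E
```

```text
top brass [201.1 186.9] [200, 186, 3, 3, 8] [585.3 175.7 180.7] minmax [582. 172. 178.] [588. 179. 184.]
top brass [212.3 190.9] [209, 188, 7, 6, 30] [570.7 139.8 195.8] minmax [564. 131. 185.] [580. 149. 201.]
scene brass [270.2 115.9] [253, 106, 32, 18, 207] [863.4 601.3  53.7] minmax [769. 548.  14.] [952. 710.  61.]
scene brass [265.9 148.4] [262, 146, 10, 7, 25] [574.7 146.2 185.9] minmax [560. 129.  37.] [706. 402. 201.]
scene dark [337.8 100.6] [335, 99, 7, 4, 16] [1223.3  586.7   51.3] minmax [1212.  561.   47.] [1232.  612.   54.]
scene dark [343.7 107.2] [338, 105, 12, 6, 46] [1202.3  520.    48.7] minmax [1158.  494.   36.] [1242.  528.   54.]
scene dark [347.3 113.5] [341, 111, 14, 6, 52] [1169.9  449.9   48.5] minmax [1132.  432.   45.] [1202.  470.   53.]
scene dark [359.4 119.3] [355, 118, 9, 4, 23] [1194.1  393.5   37.7] minmax [1169.  389.   26.] [1214.  400.   45.]
scene dark [264.6 127.5] [259, 125, 18, 7, 59] [778.7 525.4  50.2] minmax [753. 505.  45.] [837. 549.  62.]
scene dark [265.5 141. ] [264, 140, 4, 3, 4] [729.  427.8  46.7] minmax [718. 422.  45.] [740. 4
[... 414 characters left out ...]
x [ 477. -429.    3.] [ 505. -358.   37.]
btn sc [332.  318.9] [327, 314, 11, 11, 93] [ 433.5 -377.    21.7] minmax [ 421. -389.   13.] [ 446. -364.   25.]
btn sc [350.1 361.4] [347, 358, 8, 8, 48] [ 401.3 -482.7   15.1] minmax [ 393. -490.   12.] [ 409. -474.   18.]
btn sc [320.9 370.4] [318, 363, 10, 12, 62] [ 347.  -451.1  -11.2] minmax [ 346. -470.  -38.] [ 349. -440.   -0.]
jar [439.  95.  59.]
tin1 [ 503. -117.   45.]
wt [ 388. -234.   52.]
gum [ 578. -280.   89.]
red [ 481. -230.   21.]
btn [ 436. -371.   20.]
210 205 [551. 178.  -7.]
300 190 [ 583. -125.  110.]
206 165 [639. 150. 249.]
290 145 [695. -93. 247.]
257 210 [532.  17.  -2.]
240 210 [533.  75.  -2.]
280 205 [549. -61.  -6.]
```

View pics/crop1.png

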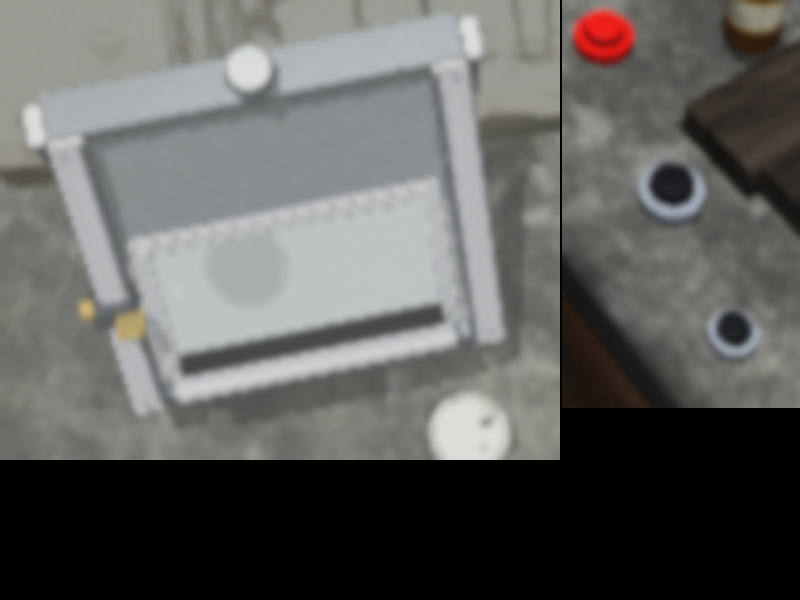

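The crop confirms the choice. The upper grey housing, at crop (672,185), is clearly larger than the one at (733,333), and the red one is excluded. The lip's metal front edge runs from crop (175,400) to (455,345), and the brass blade is at (130,325). Next I'll fit the box frame.

```bash
cat >> h.py <<'E'
from scipy.spatial.transform import Rotation as Ro
def frame(yaw):
    c,s=np.cos(yaw),np.sin(yaw);k,l=np.cos(np.radians(40)),np.sin(np.radians(40))
    return np.array([[k*c,k*s,-l],[-s,c,0],[l*c,l*s,k]])  # rows: lip x,y,z axes
E
python3 - <<'E'
from h import *
a=dict(np.load('pics/scene.npz'));b=dict(np.load('pics/top.npz'))
pb=pts(b);pa=pts(a)
# yaw from the rear top bar (highest flat)
m=(pb[...,2]>322)&(pb[...,2]<345)&(pb[...,0]>550)&(pb[...,0]<850)&(abs(pb[...,1])<250)
q=pb[m][:,:2];r=cv2.minAreaRect(q.astype(np.float32));print('bar',r,len(q))
e=np.linalg.eigh(np.cov((q-q.mean(0)).T))[1][:,1];yaw=np.arctan2(-e[0]*np.sign(e[1]),abs(e[1]));print(np.degrees(yaw))
R=frame(yaw)
for nm,p,bx in(('top',pb,(218,185,298,214)),('top blade',pb,(206,184,218,196)),('scene blade',pa,(262,145,273,153))):
    u0,v0,u1,v1=bx;q=p[v0:v1,u0:u1].reshape(-1,3)
    q=q[q[:,2]>60]; L=q@R.T
    print(nm,'n pct',np.percentile(L[:,0],[1,5,10,25,50,75,95]).round(),'y',np.percentile(L[:,1],[2,50,98]).round())
    n0=np.percentile(L[:,0],3)
    f=L[L[:,0]<n0+25];print('  front: s',np.percentile(f[:,2],[2,10,50,90,98]).round(1),'y',np.percentile(f[:,1],[2,50,98]).round(),len(f))
s=ctrl.read_state();R0=Ro.from_euler('xyz',s['tool_rot']).as_matrix()
w=ctrl.get_image('wrist');print(w['T_tool_cam'].round(2),w['fx'])
Rt=np.stack([-R[2],R[1],R[0]],1);print(Rt.round(3),'rv tool deg',np.degrees(Ro.from_matrix(R0.T@Rt).as_rotvec()).round(1),np.degrees(s['tool_rot']))
E
```

```text
bar ((729.8810424804688, 39.43251419067383), (28.37740135192871, 29.074113845825195), 63.3337287902832) 104
87.68318365424668
top n pct [-153. -139. -127.  -95.  -48.  -10.   32.] y [-598. -567. -520.]
  front: s [   7.6   19.2   69.7   86.2 1172.1] y [-600. -579. -374.] 210
top blade n pct [-11.  -8.  -2.   4.  12.  24.  72.] y [-594. -572. -555.]
  front: s [225.3 236.5 251.8 258.5 262.8] y [-589. -575. -555.] 84
scene blade n pct [-10.  -8.  -3.   4.  12.  20.  30.] y [-586. -572. -555.]
  front: s [240.7 242.8 252.3 261.1 263.1] y [-587. -574. -554.] 44
[[  -0.     -0.97   -0.26   64.84]
 [   1.     -0.     -0.     -1.  ]
 [   0.     -0.26    0.97 -121.12]
 [   0.      0.      0.      1.  ]] 308.54386419920087
[[-0.026 -0.999  0.031]
 [-0.642  0.04   0.765]
 [-0.766  0.    -0.643]] rv tool deg [-45.1 -35.3 -96.5] [-1.79903118e+02 -1.57421262e-03  1.63738583e+02]
```

```bash
python3 - <<'E'
from h import *
a=dict(np.load('pics/scene.npz'));b=dict(np.load('pics/top.npz'))
pb=pts(b);pa=pts(a)
m=np.zeros((420,560),bool);m[100:160,180:310]=1
m&=(pb[...,2]>285)&(pb[...,2]<322)
q=pb[m];print('zs',np.percentile(q[:,2],[5,50,95]),len(q));r=cv2.minAreaRect(q[:,:2].astype(np.float32));print('bar',r)
yaw=np.radians(11.2)
R=frame(yaw)
# lip front edge by ray from top crop ends
for nm,p,bx in(('lip',pb,(221,190,297,213)),('blade',pb,(206,184,218,196)),('sc blade',pa,(262,145,273,153))):
    u0,v0,u1,v1=bx;q=p[v0:v1,u0:u1].reshape(-1,3)
    q=q[q[:,2]>60]; L=q@R.T
    n0=np.percentile(L[:,0],3);f=L[L[:,0]<n0+22]
    print(nm,'n0',n0.round(1),'s',np.percentile(f[:,2],[2,10,50,90,98]).round(1),'y',np.percentile(f[:,1],[2,50,98]).round(),len(f))
    k=f[:,1];print('  yaw residual',np.degrees(np.polyfit(k,f[:,0],1)[0]).round(2),np.degrees(np.polyfit(k,f[:,2],1)[0]).round(2))
    c=np.array([n0,np.median(f[:,1]),np.median(f[:,2])])@R;print('  world',c.round(1))
E
```

```text
zs [291.77943616 300.10935032 305.70314054] 1499
bar ((723.0906982421875, 38.430450439453125), (58.938926696777344, 324.50775146484375), 12.136175155639648)
lip n0 312.8 s [449.7 453.3 460.2 466.4 470.2] y [-205. -103.    2.] 568
  yaw residual 7.13 -6.25
  world [545.3   3.1 151.5]
blade n0 315.1 s [520.3 524.5 526.5 529.9 675.2] y [-9. 27. 37.] 43
  yaw residual 340.87 -288.85
  world [563.5 138.8 200.8]
sc blade n0 314.5 s [518.2 521.2 524.9 527.3 532. ] y [15. 26. 46.] 18
  yaw residual 8.87 5.43
  world [562.3 137.6 200. ]
```

```bash
cat >> h.py <<'E'
import json
from scipy.spatial.transform import Slerp
def tool(yaw,tilt=40):  # tool x up-slope (camera above), z pointing into the box, tilt deg below level
    c,s=np.cos(yaw),np.sin(yaw);t=np.radians(tilt)
    z=np.array([c*np.cos(t),s*np.cos(t),-np.sin(t)]);y=np.array([s,-c,0]);return np.stack([np.cross(y,z),y,z],1)
def plan(wps,g):  # wps: list of (pos mm, R, rows)
    s=ctrl.read_state();p=np.array(s['eef_pos']);R=Ro.from_euler('xyz',s['tool_rot']);out=[]
    for P,RT,n in wps:
        RT=Ro.from_matrix(RT);p0,R0=p.copy(),R
        sl=Slerp([0,1],Ro.concatenate([R0,RT]))
        for i in range(1,n+1):
            d=np.round(R.inv().apply(p0+(np.array(P)-p0)*i/n-p)/300,3)
            w=np.round((R.inv()*sl(i/n)).as_rotvec(degrees=True)/90,3)
            p=p+R.apply(d*300);R=R*Ro.from_rotvec(w*90,degrees=True)
            out.append(dict(zip('dx dy dz ax ay az gripper'.split(),[*d,*w,g])))
    print(p.round(1));print(json.dumps(out).replace('"dx"','\n"dx"') if 0 else json.dumps(out))
E
python3 - <<'E'
from h import *
y=np.radians(12)
plan([([380,330,330],tool(np.radians(85),90),9),([430,45,290],tool(y,90),9)],0)
E
```

```text
[430.   45.  289.9]
[{"dx": -0.101, "dy": -0.084, "dz": -0.029, "ax": -0.0, "ay": 0.0, "az": 0.097, "gripper": 0}, {"dx": -0.112, "dy": -0.067, "dz": -0.028, "ax": -0.0, "ay": 0.0, "az": 0.097, "gripper": 0}, {"dx": -0.122, "dy": -0.05, "dz": -0.029, "ax": -0.0, "ay": 0.0, "az": 0.098, "gripper": 0}, {"dx": -0.128, "dy": -0.031, "dz": -0.028, "ax": -0.0, "ay": 0.0, "az": 0.097, "gripper": 0}, {"dx": -0.13, "dy": -0.011, "dz": -0.029, "ax": -0.0, "ay": 0.0, "az": 0.097, "gripper": 0}, {"dx": -0.131, "dy": 0.01, "dz": -0.028, "ax": -0.0, "ay": 0.001, "az": 0.097, "gripper": 0}, {"dx": -0.128, "dy": 0.029, "dz": -0.029, "ax": -0.0, "ay": -0.0, "az": 0.097, "gripper": 0}, {"dx": -0.122, "dy": 0.048, "dz": -0.029, "ax": -0.001, "ay": -0.0, "az": 0.098, "gripper": 0}, {"dx": -0.114, "dy": 0.066, "dz": -0.028, "ax": 0.0, "ay": -0.0, "az": 0.097, "gripper": 0}, {"dx": -0.103, "dy": 0.028, "dz": 0.015, "ax": 0.0, "ay": -0.0, "az": 0.09, "gripper": 0}, {"dx": -0.099, "dy": 0.042, "dz": 0.015, "ax": 0.0, "ay": -0.0, "az": 0.09, "gripper": 0}, {"dx": -0.092, "dy": 0.055, "dz": 0.014, "ax": 0.0, "ay": -0.0, "az": 0.09, "gripper": 0}, {"dx": -0.083, "dy": 0.068, "dz": 0.015, "ax": 0.0, "ay": -0.0, "az": 0.09, "gripper": 0}, {"dx": -0.072, "dy": 0.079, "dz": 0.015, "ax": 0.0, "ay": -0.0, "az": 0.091, "gripper": 0}, {"dx": -0.061, "dy": 0.088, "dz": 0.015, "ax": 0.0, "ay": -0.0, "az": 0.09, "gripper": 0}, {"dx": -0.048, "dy": 0.096, "dz": 0.014, "ax": -0.0, "ay": -0.0, "az": 0.09, "gripper": 0}, {"dx": -0.033, "dy": 0.102, "dz": 0.015, "ax": -0.0, "ay": -0.0, "az": 0.09, "gripper": 0}, {"dx": -0.019, "dy": 0.105, "dz": 0.015, "ax": -0.0, "ay": -0.0, "az": 0.09, "gripper": 0}]
```

{"op": "step_arm", "data": {"plan": [{"dx":-0.1,"dy":-0.085,"dz":-0.03,"az":0.097,"gripper":0},{"dx":-0.11,"dy":-0.067,"dz":-0.03,"az":0.097,"gripper":0},{"dx":-0.12,"dy":-0.05,"dz":-0.03,"az":0.097,"gripper":0},{"dx":-0.13,"dy":-0.03,"dz":-0.03,"az":0.097,"gripper":0},{"dx":-0.13,"dy":-0.01,"dz":-0.03,"az":0.097,"gripper":0},{"dx":-0.13,"dy":0.01,"dz":-0.03,"az":0.097,"gripper":0},{"dx":-0.13,"dy":0.03,"dz":-0.03,"az":0.097,"gripper":0},{"dx":-0.12,"dy":0.05,"dz":-0.03,"az":0.097,"gripper":0},{"dx":-0.115,"dy":0.066,"dz":-0.03,"az":0.097,"gripper":0},{"dx":-0.1,"dy":0.03,"dz":0.015,"az":0.09,"gripper":0},{"dx":-0.1,"dy":0.04,"dz":0.015,"az":0.09,"gripper":0},{"dx":-0.09,"dy":0.055,"dz":0.015,"az":0.09,"gripper":0},{"dx":-0.08,"dy":0.07,"dz":0.015,"az":0.09,"gripper":0},{"dx":-0.07,"dy":0.08,"dz":0.015,"az":0.09,"gripper":0},{"dx":-0.06,"dy":0.09,"dz":0.015,"az":0.09,"gripper":0},{"dx":-0.05,"dy":0.095,"dz":0.015,"az":0.09,"gripper":0},{"dx":-0.03,"dy":0.1,"dz":0.015,"az":0.09,"gripper":0},{"dx":-0.02,"dy":0.105,"dz":0.015,"az":0.09,"gripper":0}]}}

```text
invalid input
```

```bash
python3 - <<'E'
from h import *
s=ctrl.read_state();print(np.degrees(s['tool_rot']),np.round(s['qpos'],2))
plan([([465,40,230],tool(np.radians(12),40),6)],0)
E
```

```text
[-1.79915267e+02 -1.08900677e-03  1.63741184e+02] [-1.35  0.63  0.04  1.52 -0.03  1.   -0.02]
[465.   40.2 230. ]
[{"dx": -0.242, "dy": -0.267, "dz": 0.013, "ax": -0.12, "ay": 0.03, "az": 0.258, "gripper": 0}, {"dx": -0.326, "dy": -0.148, "dz": -0.041, "ax": -0.12, "ay": 0.031, "az": 0.258, "gripper": 0}, {"dx": -0.354, "dy": 0.004, "dz": -0.071, "ax": -0.12, "ay": 0.031, "az": 0.257, "gripper": 0}, {"dx": -0.317, "dy": 0.155, "dz": -0.072, "ax": -0.121, "ay": 0.03, "az": 0.258, "gripper": 0}, {"dx": -0.226, "dy": 0.278, "dz": -0.044, "ax": -0.12, "ay": 0.031, "az": 0.258, "gripper": 0}, {"dx": -0.095, "dy": 0.347, "dz": 0.009, "ax": -0.12, "ay": 0.03, "az": 0.258, "gripper": 0}]
```

Each row needs all its keys, so I'm resending it with every one filled in.

{"op": "step_arm", "data": {"plan": [{"dx":-0.1,"dy":-0.085,"dz":-0.03,"ax":0,"ay":0,"az":0.097,"gripper":0},{"dx":-0.11,"dy":-0.067,"dz":-0.03,"ax":0,"ay":0,"az":0.097,"gripper":0},{"dx":-0.12,"dy":-0.05,"dz":-0.03,"ax":0,"ay":0,"az":0.097,"gripper":0},{"dx":-0.13,"dy":-0.03,"dz":-0.03,"ax":0,"ay":0,"az":0.097,"gripper":0},{"dx":-0.13,"dy":-0.01,"dz":-0.03,"ax":0,"ay":0,"az":0.097,"gripper":0},{"dx":-0.13,"dy":0.01,"dz":-0.03,"ax":0,"ay":0,"az":0.097,"gripper":0},{"dx":-0.13,"dy":0.03,"dz":-0.03,"ax":0,"ay":0,"az":0.097,"gripper":0},{"dx":-0.12,"dy":0.05,"dz":-0.03,"ax":0,"ay":0,"az":0.097,"gripper":0},{"dx":-0.115,"dy":0.066,"dz":-0.03,"ax":0,"ay":0,"az":0.097,"gripper":0},{"dx":-0.1,"dy":0.03,"dz":0.015,"ax":0,"ay":0,"az":0.09,"gripper":0},{"dx":-0.1,"dy":0.04,"dz":0.015,"ax":0,"ay":0,"az":0.09,"gripper":0},{"dx":-0.09,"dy":0.055,"dz":0.015,"ax":0,"ay":0,"az":0.09,"gripper":0},{"dx":-0.08,"dy":0.07,"dz":0.015,"ax":0,"ay":0,"az":0.09,"gripper":0},{"dx":-0.07,"dy":0.08,"dz":0.015,"ax":0,"ay":0,"az":0.09,"gripper":0},{"dx":-0.06,"dy":0.09,"dz":0.015,"ax":0,"ay":0,"az":0.09,"gripper":0},{"dx":-0.05,"dy":0.095,"dz":0.015,"ax":0,"ay":0,"az":0.09,"gripper":0},{"dx":-0.03,"dy":0.1,"dz":0.015,"ax":0,"ay":0,"az":0.09,"gripper":0},{"dx":-0.02,"dy":0.105,"dz":0.015,"ax":0,"ay":0,"az":0.09,"gripper":0}]}}

```text
clock: 2.4
eef_pos: [433.9, 48.2, 293.6]
tool_rot: [-3.141, -0.0, 0.21]
force: [0.1, 0.2, -0.3]
width: -0.1
gripper_force: 0.0
```

```bash
python3 - <<'E'
from h import *
s=ctrl.read_state();print(np.degrees(s['tool_rot']),np.round(s['qpos'],2))
plan([([465,40,230],tool(np.radians(12),40),6)],0)
E
```

```text
[-1.79987084e+02 -3.15184073e-03  1.20265857e+01] [-0.8   0.36  0.84  2.04 -0.35  0.89 -1.12]
[465.   40.1 230.1]
[{"dx": 0.016, "dy": 0.008, "dz": 0.035, "ax": -0.0, "ay": 0.093, "az": 0.0, "gripper": 0}, {"dx": 0.011, "dy": 0.008, "dz": 0.038, "ax": -0.0, "ay": 0.092, "az": 0.0, "gripper": 0}, {"dx": 0.005, "dy": 0.008, "dz": 0.038, "ax": -0.0, "ay": 0.093, "az": 0.0, "gripper": 0}, {"dx": -0.001, "dy": 0.008, "dz": 0.039, "ax": -0.0, "ay": 0.092, "az": 0.0, "gripper": 0}, {"dx": -0.006, "dy": 0.008, "dz": 0.038, "ax": -0.0, "ay": 0.093, "az": 0.0, "gripper": 0}, {"dx": -0.011, "dy": 0.008, "dz": 0.037, "ax": -0.0, "ay": 0.093, "az": 0.0, "gripper": 0}]
```

{"op": "step_arm", "data": {"plan": [{"dx":0.015,"dy":0.01,"dz":0.035,"ax":0,"ay":0.093,"az":0,"gripper":0},{"dx":0.01,"dy":0.01,"dz":0.038,"ax":0,"ay":0.093,"az":0,"gripper":0},{"dx":0.005,"dy":0.01,"dz":0.038,"ax":0,"ay":0.093,"az":0,"gripper":0},{"dx":0,"dy":0.01,"dz":0.038,"ax":0,"ay":0.093,"az":0,"gripper":0},{"dx":-0.005,"dy":0.01,"dz":0.038,"ax":0,"ay":0.093,"az":0,"gripper":0},{"dx":-0.01,"dy":0,"dz":0.037,"ax":0,"ay":0.093,"az":0,"gripper":0}]}}

```text
clock: 3.15
eef_pos: [437.2, 35.3, 317.0]
tool_rot: [-3.13, -0.563, 0.235]
force: [-0.3, 0.4, 1.8]
width: -0.1
gripper_force: 0.0
```

```bash
python3 - <<'E'
from h import *
s=ctrl.read_state();print(s['eef_pos'],np.degrees(s['tool_rot']),np.round(s['qpos'],2))
d=ctrl.get_image('wrist');T=np.eye(4);T[:3,:3]=Ro.from_euler('xyz',s['tool_rot']).as_matrix();T[:3,3]=s['eef_pos']
d['T']=T@d['T_tool_cam'];np.savez('pics/w1.npz',**d)
cv2.imwrite('pics/w1.png',d['color'][:,:,::-1])
E
```

```text
[437.24313623  35.32253383 317.04059579] [-179.3079653   -32.28507841   13.47198911] [-1.04  0.08  1.06  2.44 -1.09  0.24 -0.31]
```

View pics/w1.png

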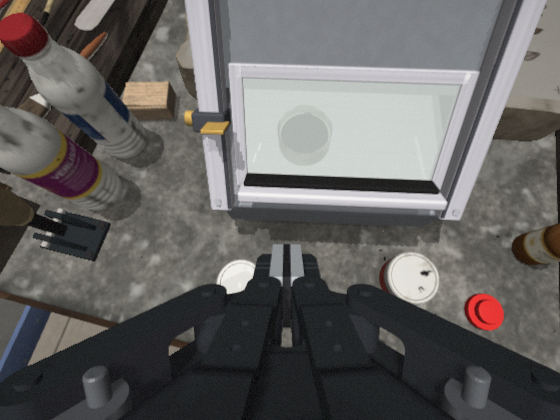

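The wrist view shows the lip's front edge running from about (240,205) to (446,207), with the black strip above it. The blade is at (213,127) and the open tin shows behind the window at (304,133). The fingers are shut at (286,265). The arm stopped at a joint limit at 58° below level, so I'll push with about that tilt. The finger will bear on the lip's lower front edge. Now the measurements.

```bash
python3 - <<'E'
from h import *
d=dict(np.load('pics/w1.npz'));P=pts(d)
h=cv2.cvtColor(d['color'],cv2.COLOR_RGB2HSV)
m=(h[...,0]>12)&(h[...,0]<32)&(h[...,1]>110)&(h[...,2]>90);m[:, :200]=0;m[:,240:]=0;m[:100]=0;m[145:]=0
R=frame(np.radians(12));q=P[m];L=q@R.T
v,u=np.nonzero(m);print('blade px',u.min(),u.max(),v.min(),v.max(),len(q))
for a in range(v.min(),v.max()+1):
    k=v==a;print(a,L[k].mean(0).round(1),h[...,2][v[k],u[k]].mean().round())
for u in(255,300,343,390,430):
    print('lip col',u,[(v,*(P[v,u]@R.T).round(0),int(h[v,u,2])) for v in range(172,224,4)])
E
```

```text
blade px 200 228 121 134 286
121 [347.9  10.8 525.2] 119.0
122 [339.6  18.4 526.6] 153.0
123 [337.6  18.2 526.2] 181.0
124 [334.2  18.5 526.2] 183.0
125 [318.8  15.3 530.1] 180.0
126 [328.9  18.9 525.9] 182.0
127 [325.2  18.5 526.1] 186.0
128 [322.3  18.3 526.1] 183.0
129 [319.6  18.6 526. ] 187.0
130 [316.8  18.5 525.9] 201.0
131 [314.9  18.5 525.6] 205.0
132 [301.8  14.2 529.2] 181.0
133 [313.6  17.9 524.1] 155.0
134 [312.9   8.9 523.6] 124.0
lip col 255 [(172, np.float64(355.0), np.float64(-15.0), np.float64(465.0), 196), (176, np.float64(344.0), np.float64(-16.0), np.float64(465.0), 32), (180, np.float64(333.0), np.float64(-18.0), np.float64(466.0), 34), (184, np.float64(326.0), np.float64(-19.0), np.float64(464.0), 30), (188, np.float64(327.0), np.float64(-18.0), np.float64(459.0), 214), (192, np.float64(318.0), np.float64(-19.0), np.float64(459.0), 227), (196, np.float64(315.0), np.float64(-20.0), np.float64(456.0), 225), (200, np.float64(312.0), np.float64(-20.0), np.float64(453.0), 206), (204, np.float64(363.0), np.float64(-12.0), np.float64(416.0), 95), (208, np.float64(362.
[... 3203 characters left out ...]
132), (184, np.float64(338.0), np.float64(-210.0), np.float64(464.0), 33), (188, np.float64(328.0), np.float64(-206.0), np.float64(464.0), 35), (192, np.float64(325.0), np.float64(-206.0), np.float64(461.0), 34), (196, np.float64(321.0), np.float64(-205.0), np.float64(458.0), 210), (200, np.float64(314.0), np.float64(-202.0), np.float64(458.0), 227), (204, np.float64(311.0), np.float64(-202.0), np.float64(454.0), 212), (208, np.float64(312.0), np.float64(-204.0), np.float64(449.0), 180), (212, np.float64(359.0), np.float64(-230.0), np.float64(414.0), 164), (216, np.float64(358.0), np.float64(-231.0), np.float64(408.0), 66), (220, np.float64(385.0), np.float64(-247.0), np.float64(384.0), 65)]
```

```bash
cat >> h.py <<'E'
Y=np.radians(12);F=frame(Y)
def W(n,y,s): return np.array([n,y,s])@F
E
python3 - <<'E'
from h import *
plan([(W(262,-103,445),tool(Y,60),5),(W(309.5,-103,428),tool(Y,60),3)],0)
E
```

```text
[522.5   5.9 128.9]
[{"dx": -0.022, "dy": 0.032, "dz": 0.1, "ax": -0.003, "ay": -0.005, "az": 0.002, "gripper": 0}, {"dx": -0.022, "dy": 0.032, "dz": 0.1, "ax": -0.003, "ay": -0.006, "az": 0.003, "gripper": 0}, {"dx": -0.02, "dy": 0.032, "dz": 0.101, "ax": -0.004, "ay": -0.005, "az": 0.002, "gripper": 0}, {"dx": -0.02, "dy": 0.031, "dz": 0.101, "ax": -0.003, "ay": -0.005, "az": 0.003, "gripper": 0}, {"dx": -0.018, "dy": 0.03, "dz": 0.102, "ax": -0.003, "ay": -0.006, "az": 0.002, "gripper": 0}, {"dx": 0.0, "dy": 0.0, "dz": 0.056, "ax": -0.0, "ay": 0.0, "az": -0.0, "gripper": 0}, {"dx": 0.0, "dy": 0.0, "dz": 0.056, "ax": -0.0, "ay": 0.0, "az": -0.0, "gripper": 0}, {"dx": 0.001, "dy": 0.0, "dz": 0.056, "ax": -0.0, "ay": 0.0, "az": -0.0, "gripper": 0}]
```

{"op": "step_arm", "data": {"plan": [{"dx":-0.02,"dy":0.03,"dz":0.1,"ax":-0.003,"ay":-0.005,"az":0.002,"gripper":0},{"dx":-0.02,"dy":0.03,"dz":0.1,"ax":-0.003,"ay":-0.005,"az":0.002,"gripper":0},{"dx":-0.02,"dy":0.03,"dz":0.1,"ax":-0.003,"ay":-0.005,"az":0.002,"gripper":0},{"dx":-0.02,"dy":0.03,"dz":0.1,"ax":-0.003,"ay":-0.005,"az":0.003,"gripper":0},{"dx":-0.02,"dy":0.03,"dz":0.1,"ax":-0.003,"ay":-0.005,"az":0.002,"gripper":0}]}}

```text
clock: 3.82
eef_pos: [499.4, 4.0, 250.8]
tool_rot: [-3.13, -0.452, 0.227]
force: [0.5, 0.0, -0.3]
width: 0.1
gripper_force: 0.0
```

```bash
python3 - <<'E'
from h import *
s=ctrl.read_state();print(s['eef_pos'],np.degrees(s['tool_rot']),np.round(s['qpos'],2),F@s['eef_pos'])
plan([(W(262,-103,440),tool(Y,60),2),(W(309.5,-103,428),tool(Y,60),3)],0)
E
```

```text
[499.42181188   3.99202174 250.76400217] [-179.34420354  -25.89832634   12.99701094] [-0.2   0.3   0.27  2.3  -1.1   0.23 -0.26] [213.6668422  -99.93084685 506.63692482]
[522.4   5.8 128.8]
[{"dx": -0.069, "dy": 0.006, "dz": 0.119, "ax": -0.006, "ay": 0.023, "az": 0.005, "gripper": 0}, {"dx": -0.072, "dy": 0.006, "dz": 0.116, "ax": -0.006, "ay": 0.023, "az": 0.005, "gripper": 0}, {"dx": 0.005, "dy": 0.0, "dz": 0.054, "ax": -0.0, "ay": -0.0, "az": -0.0, "gripper": 0}, {"dx": 0.006, "dy": 0.0, "dz": 0.054, "ax": -0.0, "ay": -0.0, "az": -0.0, "gripper": 0}, {"dx": 0.005, "dy": 0.0, "dz": 0.055, "ax": -0.0, "ay": -0.0, "az": -0.0, "gripper": 0}]
```

The tilt is limited by q5 and q6, so I'll use a near-vertical tool at 80°. The finger's front then bears on the lip's lower front corner, which is its foremost point.

```bash
cat >> h.py <<'E'
def V(xr,y,z): return np.array([xr*np.cos(Y)-y*np.sin(Y),xr*np.sin(Y)+y*np.cos(Y),z])
def rep():
    s=ctrl.read_state();print(s['clock'],s['eef_pos'].round(1),np.degrees(s['tool_rot']).round(1),np.round(s['qpos'],2),'box xr,y,z',np.round([s['eef_pos'][0]*np.cos(Y)+s['eef_pos'][1]*np.sin(Y),-s['eef_pos'][0]*np.sin(Y)+s['eef_pos'][1]*np.cos(Y),s['eef_pos'][2]],1),s['force'].round(1))
E
python3 - <<'E'
from h import *
rep();plan([(V(494,-103,142),tool(Y,80),5)],0)
E
```

```text
3.825 [499.4   4.  250.8] [-179.3  -25.9   13. ] [-0.2   0.3   0.27  2.3  -1.1   0.23 -0.26] box xr,y,z [489.3 -99.9 250.8] [ 0.5  0.  -0.3]
[504.8   2.  141.9]
[{"dx": -0.029, "dy": 0.003, "dz": 0.067, "ax": -0.002, "ay": -0.035, "az": 0.002, "gripper": 0}, {"dx": -0.025, "dy": 0.003, "dz": 0.068, "ax": -0.002, "ay": -0.036, "az": 0.003, "gripper": 0}, {"dx": -0.021, "dy": 0.002, "dz": 0.069, "ax": -0.002, "ay": -0.035, "az": 0.002, "gripper": 0}, {"dx": -0.018, "dy": 0.003, "dz": 0.07, "ax": -0.003, "ay": -0.035, "az": 0.002, "gripper": 0}, {"dx": -0.013, "dy": 0.002, "dz": 0.072, "ax": -0.002, "ay": -0.036, "az": 0.003, "gripper": 0}]
```

{"op": "step_arm", "data": {"plan": [{"dx":-0.03,"dy":0.003,"dz":0.067,"ax":-0.002,"ay":-0.035,"az":0.002,"gripper":0},{"dx":-0.025,"dy":0.003,"dz":0.068,"ax":-0.002,"ay":-0.036,"az":0.003,"gripper":0},{"dx":-0.02,"dy":0.002,"dz":0.07,"ax":-0.002,"ay":-0.035,"az":0.002,"gripper":0},{"dx":-0.018,"dy":0.003,"dz":0.07,"ax":-0.003,"ay":-0.035,"az":0.002,"gripper":0},{"dx":-0.013,"dy":0.002,"dz":0.072,"ax":-0.002,"ay":-0.036,"az":0.003,"gripper":0}]}}

```text
clock: 4.45
eef_pos: [504.4, 2.4, 141.1]
tool_rot: [3.141, -0.172, 0.209]
force: [-0.1, 0.3, -0.2]
width: -0.1
gripper_force: 0.0
```

```bash
python3 - <<'E'
from h import *
rep();plan([(V(496,-103,141),tool(Y,80),3),(V(518,-103,142),tool(Y,80),4)],0)
E
```

```text
4.45 [504.4   2.4 141.1] [180.   -9.9  12. ] [-0.36  0.6   0.47  2.18 -0.91  0.38 -0.5 ] box xr,y,z [ 493.8 -102.5  141.1] [-0.1  0.3 -0.2]
[528.1   7.1 142. ]
[{"dx": 0.002, "dy": 0.001, "dz": 0.0, "ax": 0.0, "ay": 0.001, "az": -0.0, "gripper": 0}, {"dx": 0.003, "dy": 0.0, "dz": 0.001, "ax": 0.0, "ay": 0.0, "az": -0.0, "gripper": 0}, {"dx": 0.002, "dy": 0.001, "dz": 0.0, "ax": 0.0, "ay": 0.001, "az": -0.0, "gripper": 0}, {"dx": 0.018, "dy": -0.0, "dz": 0.002, "ax": 0.0, "ay": -0.0, "az": -0.0, "gripper": 0}, {"dx": 0.018, "dy": -0.0, "dz": 0.003, "ax": 0.0, "ay": -0.0, "az": -0.0, "gripper": 0}, {"dx": 0.019, "dy": -0.0, "dz": 0.002, "ax": 0.0, "ay": -0.0, "az": -0.0, "gripper": 0}, {"dx": 0.018, "dy": -0.001, "dz": 0.003, "ax": 0.0, "ay": -0.0, "az": -0.0, "gripper": 0}]
```

{"op": "step_arm", "data": {"plan": [{"dx":0.02,"dy":0,"dz":0.003,"ax":0,"ay":0,"az":0,"gripper":0},{"dx":0.02,"dy":0,"dz":0.003,"ax":0,"ay":0,"az":0,"gripper":0},{"dx":0.015,"dy":0,"dz":0.003,"ax":0,"ay":0,"az":0,"gripper":0},{"dx":0.015,"dy":0,"dz":0.003,"ax":0,"ay":0,"az":0,"gripper":0},{"dx":0.01,"dy":0,"dz":0.002,"ax":0,"ay":0,"az":0,"gripper":0}]}}

```text
clock: 5.08
eef_pos: [526.7, 6.3, 142.6]
tool_rot: [3.14, -0.173, 0.208]
force: [-7.0, -2.8, 4.8]
width: -0.3
gripper_force: 3.7
```

```bash
cat >> h.py <<'E'
def wrist(n):
    s=ctrl.read_state();d=ctrl.get_image('wrist');T=np.eye(4);T[:3,:3]=Ro.from_euler('xyz',s['tool_rot']).as_matrix();T[:3,3]=s['eef_pos']
    d['T']=T@d['T_tool_cam'];np.savez(f'pics/{n}.npz',**d);cv2.imwrite(f'pics/{n}.png',d['color'][:,:,::-1]);return d
E
python3 - <<'E'
from h import *
rep();wrist('w2')
E
```

```text
5.075 [526.7   6.3 142.6] [179.9  -9.9  11.9] [-0.39  0.62  0.51  2.12 -0.88  0.43 -0.55] box xr,y,z [ 516.5 -103.3  142.6] [-7.  -2.8  4.8]
```

View pics/w2.png

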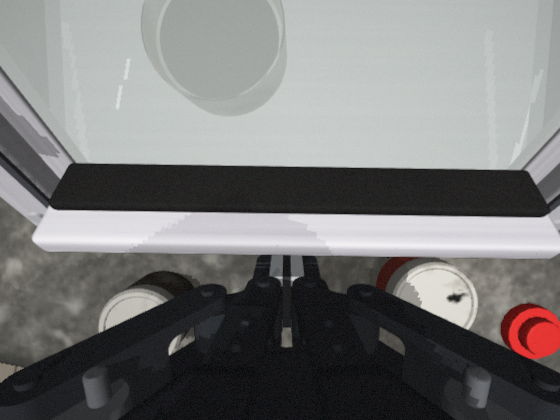

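The wrist view shows the fingers touching the lip's front at about (285,255), with the marker out of view. The force confirms contact. I'll push up the slope slowly and stop short of the marker.

{"op": "step_arm", "data": {"plan": [{"dx":0.013,"dy":0,"dz":-0.011,"ax":0,"ay":0,"az":0,"gripper":0},{"dx":0.013,"dy":0,"dz":-0.011,"ax":0,"ay":0,"az":0,"gripper":0},{"dx":0.013,"dy":0,"dz":-0.011,"ax":0,"ay":0,"az":0,"gripper":0},{"dx":0.013,"dy":0,"dz":-0.011,"ax":0,"ay":0,"az":0,"gripper":0},{"dx":0.013,"dy":0,"dz":-0.011,"ax":0,"ay":0,"az":0,"gripper":0}]}}

```text
clock: 5.75
eef_pos: [542.7, 9.5, 162.1]
tool_rot: [3.139, -0.172, 0.208]
force: [-5.1, -2.7, 0.2]
width: 0.1
gripper_force: 2.7
```

```bash
cat >> h.py <<'E'
def sash(cam,n):  # lip top s and blade top s from depth
    d=wrist(n) if cam=='wrist' else ctrl.get_image(cam)
    L=pts(d)@F.T; z=d['range_z']>0;h=cv2.cvtColor(d['color'],cv2.COLOR_RGB2HSV)
    br=z&(h[...,0]>12)&(h[...,0]<32)&(h[...,1]>110)&(L[...,1]>5)&(L[...,1]<45)&(abs(L[...,0]-324)<20)&(abs(L[...,2]-525)<20)
    print(cam,'blade',br.sum(),np.median(L[br],0).round(1) if br.any() else None)
    for a in(-160,-130,-75,-45,-20):
        k=z&(abs(L[...,1]-a)<12)&(L[...,0]>313)&(L[...,0]<324)&(L[...,2]>440)&(L[...,2]<560)&(h[...,2]>150)
        e=z&(abs(L[...,1]-a)<12)&(h[...,2]<50)&(L[...,2]>440)&(L[...,2]<560)&(L[...,0]>320)&(L[...,0]<352)
        print('  y',a,'lip',k.sum(),np.median(L[k],0).round(1) if k.any() else None,'strip',e.sum(),np.median(L[e],0).round(1) if e.any() else None)
E
python3 - <<'E'
from h import *
rep();sash('wrist','w3')
E
```

```text
5.75 [542.7   9.5 162.1] [179.9  -9.9  11.9] [-0.44  0.62  0.58  2.07 -0.82  0.5  -0.62] box xr,y,z [ 532.8 -103.6  162.1] [-5.1 -2.7  0.2]
wrist blade 0 None
  y -160 lip 1335 [ 318.1 -159.8  484.2] strip 2542 [ 334.5 -160.   490.1]
  y -130 lip 1373 [ 318.  -130.   484.5] strip 2535 [ 334.9 -130.1  490.4]
  y -75 lip 1494 [317.6 -74.7 484.9] strip 2557 [335.7 -75.  491. ]
  y -45 lip 1690 [317.  -44.7 485.2] strip 2562 [336.  -45.1 491.3]
  y -20 lip 1842 [316.4 -19.9 485.3] strip 2555 [336.4 -19.9 491.6]
```

{"op": "step_arm", "data": {"plan": [{"dx":0.013,"dy":0,"dz":-0.011,"ax":0,"ay":0,"az":0,"gripper":0},{"dx":0.013,"dy":0,"dz":-0.011,"ax":0,"ay":0,"az":0,"gripper":0},{"dx":0.013,"dy":0,"dz":-0.011,"ax":0,"ay":0,"az":0,"gripper":0},{"dx":0.013,"dy":0,"dz":-0.011,"ax":0,"ay":0,"az":0,"gripper":0},{"dx":0.013,"dy":0,"dz":-0.011,"ax":0,"ay":0,"az":0,"gripper":0},{"dx":0.013,"dy":0,"dz":-0.011,"ax":0,"ay":0,"az":0,"gripper":0},{"dx":0.013,"dy":0,"dz":-0.011,"ax":0,"ay":0,"az":0,"gripper":0}]}}

```text
clock: 6.68
eef_pos: [565.3, 13.9, 189.7]
tool_rot: [3.139, -0.173, 0.208]
force: [-4.6, -2.6, -0.5]
width: 0.3
gripper_force: 2.4
```

```bash
python3 - <<'E'
from h import *
rep();sash('wrist','w4');sash('top','');sash('scene','')
E
```

```text
6.675 [565.3  13.9 189.7] [179.8  -9.9  11.9] [-0.49  0.61  0.65  1.99 -0.75  0.6  -0.7 ] box xr,y,z [ 555.9 -103.9  189.7] [-4.6 -2.6 -0.5]
wrist blade 1083 [332.    8.9 526.4]
  y -160 lip 1349 [ 318.1 -160.   520.1] strip 2504 [ 334.6 -160.1  526. ]
  y -130 lip 1358 [ 318.1 -130.   520.4] strip 2521 [ 334.9 -130.1  526.3]
  y -75 lip 1496 [317.6 -74.7 520.9] strip 2556 [335.7 -75.  526.9]
  y -45 lip 1688 [317.  -44.7 521.1] strip 2547 [336.2 -45.1 527.2]
  y -20 lip 1858 [316.4 -19.8 521.2] strip 2571 [336.5 -20.  527.5]
top blade 0 None
  y -160 lip 30 [ 316.9 -159.1  519.1] strip 0 None
  y -130 lip 10 [ 316.6 -138.3  521.3] strip 0 None
  y -75 lip 0 None strip 0 None
  y -45 lip 4 [321.4 -36.4 521.5] strip 0 None
  y -20 lip 30 [316.9 -18.9 520.4] strip 0 None
scene blade 10 [315.3  25.2 524.5]
  y -160 lip 7 [ 314.3 -159.   518.8] strip 0 None
  y -130 lip 8 [ 314.3 -127.7  513.5] strip 0 None
  y -75 lip 0 None strip 0 None
  y -45 lip 0 None strip 0 None
  y -20 lip 9 [314.  -21.2 514.8] strip 0 None
```

{"op": "step_arm", "data": {"plan": [{"dx":0.012,"dy":0,"dz":-0.01,"ax":0,"ay":0,"az":0,"gripper":0},{"dx":0.011,"dy":0,"dz":-0.009,"ax":0,"ay":0,"az":0,"gripper":0},{"dx":0,"dy":0,"dz":0,"ax":0,"ay":0,"az":0,"gripper":0},{"dx":0,"dy":0,"dz":0,"ax":0,"ay":0,"az":0,"gripper":0}]}}

```text
clock: 7.32
eef_pos: [571.6, 15.2, 197.0]
tool_rot: [3.139, -0.174, 0.208]
force: [-4.3, -1.8, 2.5]
width: -0.1
gripper_force: 2.5
```

```bash
python3 - <<'E'
from h import *
rep();sash('wrist','w5')
E
```

```text
7.325 [571.6  15.2 197. ] [179.8 -10.   11.9] [-0.5   0.61  0.67  1.97 -0.74  0.62 -0.72] box xr,y,z [ 562.3 -104.   197. ] [-4.3 -1.8  2.5]
wrist blade 1854 [328.8  11.5 526.5]
  y -160 lip 1353 [ 318.1 -160.   530. ] strip 2552 [ 334.5 -160.   535.9]
  y -130 lip 1393 [ 318.1 -130.   530.3] strip 2530 [ 334.8 -130.   536.2]
  y -75 lip 1512 [317.6 -74.7 530.8] strip 2574 [335.7 -75.  536.8]
  y -45 lip 1708 [316.8 -44.8 531. ] strip 2559 [335.9 -45.  537.1]
  y -20 lip 1866 [316.4 -19.9 531.1] strip 2556 [336.3 -20.  537.4]
```

View pics/w5.png

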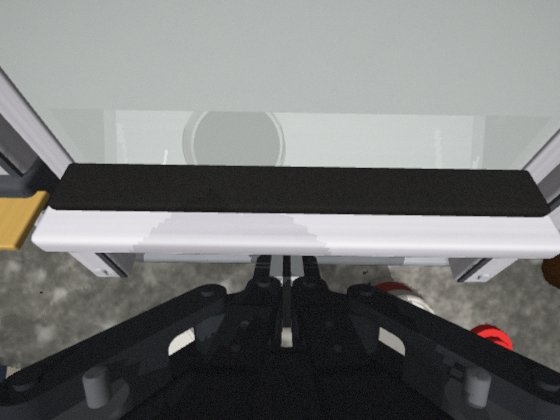

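The blade at (20,220) sits level with the lip, and by measurement they are within 1 mm. Next I'll back straight off, rise and go over to the button.

```bash
python3 - <<'E'
from h import *
p=np.array([434,-375,0])
plan([(V(500,-104,197),tool(Y,80),3),(V(490,-150,240),tool(Y,85),2),([434,-375,170],tool(np.radians(-30),90),7)],0)
E
```

```text
[ 433.9 -374.8  170. ]
[{"dx": -0.068, "dy": 0.0, "dz": -0.012, "ax": 0.001, "ay": 0.0, "az": -0.0, "gripper": 0}, {"dx": -0.068, "dy": 0.0, "dz": -0.012, "ax": 0.0, "ay": 0.0, "az": -0.0, "gripper": 0}, {"dx": -0.069, "dy": 0.0, "dz": -0.012, "ax": 0.001, "ay": 0.0, "az": -0.001, "gripper": 0}, {"dx": -0.004, "dy": 0.077, "dz": -0.073, "ax": 0.0, "ay": -0.028, "az": 0.0, "gripper": 0}, {"dx": -0.007, "dy": 0.077, "dz": -0.074, "ax": 0.0, "ay": -0.027, "az": 0.0, "gripper": 0}, {"dx": -0.071, "dy": 0.146, "dz": 0.027, "ax": -0.003, "ay": -0.008, "az": 0.067, "gripper": 0}, {"dx": -0.055, "dy": 0.153, "dz": 0.029, "ax": -0.003, "ay": -0.007, "az": 0.066, "gripper": 0}, {"dx": -0.038, "dy": 0.157, "dz": 0.03, "ax": -0.003, "ay": -0.008, "az": 0.067, "gripper": 0}, {"dx": -0.022, "dy": 0.16, "dz": 0.031, "ax": -0.003, "ay": -0.008, "az": 0.067, "gripper": 0}, {"dx": -0.004, "dy": 0.162, "dz": 0.032, "ax": -0.003, "ay": -0.007, "az": 0.066, "gripper": 0}, {"dx": 0.013, "dy": 0.161, "dz": 0.033, "ax": -0.002, "ay": -0.008, "az": 0.067, "gripper": 0}, {"dx": 0.03, "dy": 0.158, "dz": 0.033, "ax": -0.003, "ay": -0.007, "az": 0.067, "gripper": 0}]
```

{"op": "step_arm", "data": {"plan": [{"dx":-0.03,"dy":0,"dz":-0.005,"ax":0,"ay":0,"az":0,"gripper":0},{"dx":-0.085,"dy":0,"dz":-0.015,"ax":0,"ay":0,"az":0,"gripper":0},{"dx":-0.09,"dy":0,"dz":-0.016,"ax":0,"ay":0,"az":0,"gripper":0},{"dx":-0.004,"dy":0.077,"dz":-0.073,"ax":0,"ay":-0.028,"az":0,"gripper":0},{"dx":-0.007,"dy":0.077,"dz":-0.074,"ax":0,"ay":-0.028,"az":0,"gripper":0},{"dx":-0.07,"dy":0.146,"dz":0.027,"ax":-0.003,"ay":-0.008,"az":0.067,"gripper":0},{"dx":-0.055,"dy":0.153,"dz":0.029,"ax":-0.003,"ay":-0.008,"az":0.067,"gripper":0},{"dx":-0.038,"dy":0.157,"dz":0.03,"ax":-0.003,"ay":-0.008,"az":0.067,"gripper":0},{"dx":-0.022,"dy":0.16,"dz":0.031,"ax":-0.003,"ay":-0.008,"az":0.067,"gripper":0},{"dx":-0.004,"dy":0.16,"dz":0.032,"ax":-0.003,"ay":-0.007,"az":0.067,"gripper":0},{"dx":0.013,"dy":0.16,"dz":0.033,"ax":-0.002,"ay":-0.008,"az":0.067,"gripper":0},{"dx":0.03,"dy":0.16,"dz":0.033,"ax":-0.003,"ay":-0.007,"az":0.067,"gripper":0}]}}

```text
clock: 8.88
eef_pos: [434.3, -374.9, 170.6]
tool_rot: [3.14, -0.002, -0.531]
force: [0.4, 0.3, 0.7]
width: -0.2
gripper_force: 0.0
```

```bash
python3 - <<'E'
from h import *
rep();sash('top','');sash('scene','');d=wrist('w6');P=pts(d);h=cv2.cvtColor(d['color'],cv2.COLOR_RGB2HSV)
m=(h[...,2]<60)&(abs(P[...,0]-434)<60)&(abs(P[...,1]+375)<60)&(P[...,2]>8)&(P[...,2]<45)
N,L,S,c=cv2.connectedComponentsWithStats(m.astype(np.uint8))
for i in range(1,N):
    if S[i,4]>40:q=P[L==i];print(c[i].round(),S[i],np.median(q,0).round(1),np.percentile(q,2,0).round(1),np.percentile(q,98,0).round(1))
E
```

```text
8.875 [ 434.3 -374.9  170.6] [ 1.799e+02 -1.000e-01 -3.040e+01] [ 0.16  0.78  0.85  1.83 -0.76  0.88 -0.72] box xr,y,z [ 346.8 -457.   170.6] [0.4 0.3 0.7]
top blade 0 None
  y -160 lip 30 [ 316.3 -160.   528.7] strip 0 None
  y -130 lip 34 [ 317.2 -129.6  527.7] strip 0 None
  y -75 lip 28 [315.9 -73.9 528.6] strip 0 None
  y -45 lip 30 [316.4 -45.5 528.6] strip 0 None
  y -20 lip 32 [317.4 -21.9 528.6] strip 0 None
scene blade 9 [315.8  22.9 525.1]
  y -160 lip 7 [ 314.  -156.4  522.7] strip 0 None
  y -130 lip 15 [ 314.1 -127.2  526.2] strip 0 None
  y -75 lip 13 [314.3 -73.1 524.6] strip 0 None
  y -45 lip 14 [315.1 -45.3 527. ] strip 0 None
  y -20 lip 15 [315.4 -18.9 526.8] strip 0 None
[276. 196.] [259 182  32  34 636] [ 440.8 -377.3   22.5] [ 424.6 -387.7   17.5] [ 452.  -365.4   24. ]
```

View pics/w6.png

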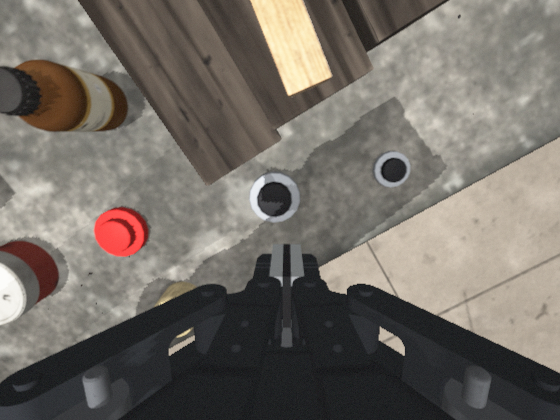

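The wrist view shows the chosen button at (275,199), larger than the look-alike at (393,170), with the red one at (121,232). The window has stayed put. Now I'll press down.

{"op": "step_arm", "data": {"plan": [{"dx":0.01,"dy":0,"dz":0.13,"ax":0,"ay":0,"az":0,"gripper":0},{"dx":0,"dy":0,"dz":0.13,"ax":0,"ay":0,"az":0,"gripper":0},{"dx":0,"dy":0,"dz":0.13,"ax":0,"ay":0,"az":0,"gripper":0},{"dx":0,"dy":0,"dz":0.015,"ax":0,"ay":0,"az":0,"gripper":0},{"dx":0,"dy":0,"dz":0.01,"ax":0,"ay":0,"az":0,"gripper":0}]}}

```text
clock: 9.65
eef_pos: [437.0, -375.4, 47.2]
tool_rot: [3.139, -0.002, -0.528]
force: [-0.4, -1.0, 0.1]
width: 0.0
gripper_force: 0.0
```

{"op": "step_arm", "data": {"plan": [{"dx":0,"dy":0,"dz":0.01,"ax":0,"ay":0,"az":0,"gripper":0},{"dx":0,"dy":0,"dz":0.008,"ax":0,"ay":0,"az":0,"gripper":0},{"dx":0,"dy":0,"dz":0,"ax":0,"ay":0,"az":0,"gripper":0}]}}

```text
clock: 10.02
eef_pos: [436.9, -375.9, 41.6]
tool_rot: [3.139, -0.003, -0.529]
force: [0.9, 0.3, 3.2]
width: -0.1
gripper_force: 1.4
```

{"op": "step_arm", "data": {"plan": [{"dx":0,"dy":0,"dz":0.006,"ax":0,"ay":0,"az":0,"gripper":0},{"dx":0,"dy":0,"dz":0.005,"ax":0,"ay":0,"az":0,"gripper":0},{"dx":0,"dy":0,"dz":0,"ax":0,"ay":0,"az":0,"gripper":0}]}}

```text
clock: 10.4
eef_pos: [436.9, -376.0, 38.1]
tool_rot: [3.139, -0.003, -0.529]
force: [2.2, 0.3, 7.5]
width: -0.0
gripper_force: 3.6
```

{"op": "step_arm", "data": {"plan": [{"dx":0,"dy":0,"dz":0.006,"ax":0,"ay":0,"az":0,"gripper":0},{"dx":0,"dy":0,"dz":0,"ax":0,"ay":0,"az":0,"gripper":0}]}}

```text
clock: 10.65
eef_pos: [436.9, -376.0, 37.8]
tool_rot: [3.14, -0.003, -0.529]
force: [1.0, 2.5, 20.8]
width: -0.2
gripper_force: 10.2
```

The force jumped to 20.8 N with almost no travel, so the button is on its stop. I'll let go and rise.

{"op": "step_arm", "data": {"plan": [{"dx":0,"dy":0,"dz":-0.03,"ax":0,"ay":0,"az":0,"gripper":0},{"dx":0,"dy":0,"dz":-0.1,"ax":0,"ay":0,"az":0,"gripper":0},{"dx":0,"dy":0,"dz":-0.15,"ax":0,"ay":0,"az":0,"gripper":0},{"dx":0,"dy":0,"dz":-0.15,"ax":0,"ay":0,"az":0,"gripper":0},{"dx":0,"dy":0,"dz":0,"ax":0,"ay":0,"az":0,"gripper":0}]}}

```text
clock: 11.28
eef_pos: [436.3, -376.4, 167.1]
tool_rot: [3.138, -0.004, -0.529]
force: [0.8, 0.2, 0.4]
width: 0.2
gripper_force: 0.0
```

```bash
python3 - <<'E'
from h import *
rep();sash('top','');sash('scene','')
d=wrist('w7');P=pts(d);print('cap z',np.percentile(P[190:205,268:282,2],[10,50,90]).round(1))
print(ctrl.finish_job())
E
```

```text
11.275 [ 436.3 -376.4  167.1] [179.8  -0.2 -30.3] [ 0.16  0.79  0.85  1.83 -0.76  0.88 -0.72] box xr,y,z [ 348.5 -458.9  167.1] [0.8 0.2 0.4]
top blade 0 None
  y -160 lip 27 [ 316.  -158.7  528.3] strip 0 None
  y -130 lip 32 [ 316.1 -130.   529.4] strip 0 None
  y -75 lip 29 [316.9 -75.7 529.3] strip 0 None
  y -45 lip 31 [316.3 -45.8 529.8] strip 0 None
  y -20 lip 35 [316.4 -19.3 529.2] strip 0 None
scene blade 9 [314.1  25.8 525.1]
  y -160 lip 4 [ 314.9 -163.7  524. ] strip 0 None
  y -130 lip 14 [ 314.7 -130.9  524.9] strip 0 None
  y -75 lip 16 [314.7 -71.8 524.6] strip 0 None
  y -45 lip 17 [314.6 -45.5 525.6] strip 0 None
  y -20 lip 18 [314.  -20.  526.1] strip 0 None
cap z [21.6 22.5 23.5]
the job is handed in; nothing more can be done
None
```

I pushed the window up until its lip was about 1 mm from the marker's blade, and it stayed there; I then pressed the extractor button to its stop, let it spring back up, and handed the job in at about 11 s (no verdict came back).

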